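# Set the ratchet and clamp the glued coasters

## Robot

A 6-joint arm with a two-finger parallel gripper is mounted at the origin on a cart in front of the work surface, level with it; the furniture and walls round the work are solid. World frame = base frame: x ahead of the robot, y to its left, z up, the work surface at z = 0. Lengths are in mm, angles in degrees, forces in N, time in s.
With the tool pointing down it reaches from about 300 to 850 mm from the base axis. Payload 4.2 kg.
Tool frame: the origin (TCP) lies midway between the tips of the shut fingers; the grasp point (between the pads) lies 19 mm behind it; z points along the fingers, y is the line along which they close (so a half turn about z gives the same grasp; the last joint's range is limited). The gripper opens to 91 mm and grips with 3 to 60 N. Pads are 32 mm wide; open, the fingers measure 118 mm over their backs; the gripper's body (76 mm by 178 mm) begins 60 mm behind the grasp point.
Start: joints at [-75.573, 18.312, 89.639, -0, 72.044, -1.146], TCP at [154.37, -553.907, 213.976] pointing down, gripper open.
Joint ranges: [-177.97, 177.97], [-48.28, 115.42], [12.27, 149.76], [-77.06, 257.06], [2.81, 150.46], [-146.56, 146.56]. Speed limits (degrees/s): [147.25, 147.25, 180, 180, 180, 180].

## Interface

Orientations are given as [roll, pitch, yaw] about the fixed x, y, z axes, in that order (R = Rz(yaw) Ry(pitch) Rx(roll)).
In Python, from workcell import env gives the robot as it stands.
- The arm moves only by the tool jog_arm, never from a script. Its argument "steps" is one flat list of numbers, 5 for each row, row after row: the closure, from 0 (fully open) to 1 (shut), then the shift along the tool's x, y, z in cm, then the turn about the tool's z in degrees. A call has 1 to 20 rows; each row is the pose to reach, as a shift and turn from the pose commanded when the call began, along the tool's axes at that moment; what a row does not reach only later rows make up. A row lasts 1/10 s, in which the tool goes at most 50 mm and 8.59 degrees, less where a joint would pass 70% of its speed; a pose out of reach is approached as far as the arm can. A call with a gripper value outside its range is refused whole. The fingers move at their own pace and stop on an object; "force" is the grip in N (left out, the last holds). Time passes only in rows, so rows that repeat a pose let the fingers close. It gives the time, the measured TCP pose, the force and the opening at its end, in the units of the state.
- env.state(): the state, without advancing time (a new reading comes with each control period).
- env.grab_frame(name): name is "scene" or "top" or "wrist"; returns the picture (400x640x3 uint8, red, green, blue); there is no depth.
- env.camera_params(name): a dict with "fx", "fy", "cx", "cy" (pixels), "R" (3x3) and "t" (3): a world point X has camera coordinates R X + t. Camera axes: x right, y down, z forward; pixel columns grow to the right and rows downward; lengths in mm; the calibration is good to about 2 mm. A picture is of the moment at which its call begins: read the wrist's pose just before it. camera_params takes no time and is no camera call; for the wrist camera it gives the pose at the moment of the call.
- env.job_done(): hands the job in, once; it reports no verdict.
The state is a dict: "time_s": time; "qpos": joint angles; "qvel": joint speeds; "effort": joint torques, N m; "ee_pos": TCP position; "ee_rot": TCP orientation; "force": force on the tool from outside, world axes, zero at the start; "torque": the same for the moment, N m; "gripper_width": finger opening in mm.
Only numpy, scipy, OpenCV 4.12 (cv2) and the standard library are available. Lean on these libraries where they do the work, as an engineer would, in place of code of your own. Each camera call takes 0.05 s, during which the arm holds its last target. There are 200 camera calls.

## Task

The freshly glued coasters in the small bench press must be clamped, but its ratchet is set to loosen. First flip the direction lever on the ratchet head over to the tightening side, then work the crank back and forth by its knob (clockwise strokes seen from above drive the screw, back strokes just click) until the plate presses the coasters firmly: stop when the driving stroke takes a good half as much force again at the knob as it took while the screw ran free, and do not overtighten. Do not turn the screw the loosening way, leave the lever on the tightening side, let go, and leave the mug, spice jar, tape roll, scissors and keys alone.

Things in the scene. Friction and masses are not known exactly. Their poses are not given: they have to be found in the camera images.
- press: Small screw press, fixed: wooden base board 130 x 210 mm, 22 mm high, two steel posts, steel bridge (top at 157 mm); below it a sprung wooden pressing plate 96 x 96 mm over a stack of three square coasters. Plate to coasters: 3 to 8 mm, different each time, not measured. Origin: on the vertical screw axis at worktop height; z up, y along the bridge, -x the front.
- screw_top (a point): Point on the screw axis at the bridge's top, 157 mm above the worktop; the ratchet head turns about this axis. Force at the knob along its circle in a driving stroke, read in slow motion: 4 N while the screw runs free, 6 N at 50 N on the coasters (right; 20 to 100 N will do), 9 N at 125 N (too much). Read at a standstill it is about half: 1.8, 3, 6 N.
- crank (a joint): Crank arm's angle about the screw axis, rad, -0.7 to 0.7 (stops). Growing = clockwise from above = tightening stroke. At angle a the arm points along (-sin a, -cos a) in the press frame, so at 0 along its -y. Flat steel arm 22 mm wide, top at 180 mm. Stays where left.
- knob_center (a point): Middle of the upright turned wooden knob at the end of the crank arm, 150 mm from the screw axis, 213 mm above the worktop. Knob 25 mm in diameter, from 184 to 242 mm; it spins freely on its pin, so a gripper may keep its yaw during a stroke.
- direction_lever (a joint): Pawl's direction lever, rad, -0.36 to 0.36: negative = loosening, positive = tightening. It turns about a pivot on the crank arm, 57 mm from the screw axis, and snaps over its middle to either side; at rest it reads 0.17 to 0.36 in size, as the pawl lies on or between teeth. It takes about 3 N at its tab.
- lever_tab (a point): Upright round steel tab of the direction lever, 12 mm in diameter, free from 191 to 221 mm height (this point at 212), 40 mm inward of the lever's pivot, about 17 mm from the screw axis; swings 14 mm either side of the arm's middle line. Seen from the knob: left = loosen, right = tighten. At crank angle a push it along (cos a, -sin a) of the press frame to tighten.
- ratchet_wheel (a joint): Angle of the toothed wheel and the screw, rad, 0 at the start, growing = clockwise = tightening. 16 teeth 0.393 rad apart: up to 0.4 rad of a driving stroke is lost before the pawl bites. 1 rad lowers the screw 6 mm; the plate's spring has 25 N per mm. The screw holds by its own friction.
- white_mug: Bystander: mug, green above and white below, 78 x 116 x 101 mm, origin under its centre.
- spice_jar: Bystander: small round spice jar with a pale lid, 41 mm in diameter, 96 mm high, origin under its centre.
- tape_roll: Bystander: roll of tape lying flat, 104 mm in diameter, 25 mm high, origin under its centre.
- scissors: Bystander: scissors lying flat, 87 x 199 x 9 mm.
- keys: Bystander: bunch of keys lying flat, 84 x 118 x 8 mm.
Mind the look-alikes: they are no part of the job. What is shaped like the press but pink is not meant.

How it is judged (in metres and radians):
On the way, in this order (a step that is already met when the one before it is completed fails the run):
1. the direction lever stands on the tightening side while the screw has not yet been turned (value of joint direction_lever above 0.05 rad and value of joint ratchet_wheel between -0.15 and 0.15 rad), for 0.2 s.
2. the screw is turned so that the plate presses the coasters with more than 20 N (value of joint ratchet_wheel above 0.3 rad and contact force between press and anything else above 20 N), for 0.2 s.
At the end, for the whole second after the job is handed in: The press plate bears on the coasters with 20 to 100 N, the screw has been turned the tightening way (more than 0.3 rad), the direction lever is on the tightening side (above 0.05 rad) and the crank is at rest (all of step 2 and contact force between press and anything else below 100 N and value of joint direction_lever above 0.05 rad and velocity of joint crank between -0.05 and 0.05 rad/s); the robot touches nothing.
It fails at once if the coasters are squeezed, or the press frame is pushed, with more than 125 N (contact force between press and anything else above 125 N).
It fails at once if the screw is turned the loosening way by more than 0.2 rad (value of joint ratchet_wheel below -0.2 rad).
It fails at once if the mug, spice jar, tape roll, scissors or keys are moved by more than 30 mm (distance of any of white_mug, spice_jar, tape_roll, scissors, keys from where it was at the start of the episode above 0.03 m).
It also fails if it takes over 61 s, if anything falls off the work surface, if the arm or the gripper's body presses on something with over 40 N, if the wrist force passes 120 N, or if a joint passes its speed limit or range.

## Working session

There is one attempt and no reset: what is moved stays moved. The work goes in short steps, Python scripts to look and compute and a tool call to move; the robot and the scene stay as the last step left them, time stands still between calls to the robot, and variables do not carry over. Pictures are saved under pics/ and viewed, on a budget of 10 in all, crops included, one or two more only if the job needs it, and the job is handed in when it is done.

Besides the shell and the picture viewer there is one more tool, called after ">>>" by a JSON object that holds its "op" and its "data", one argument or row to a line. jog_arm: Moves the arm, as the interface text tells. Its arguments: {"type":"object","properties":{"steps":{"type":"array","items":{"type":"number"}},"force":{"type":"number"}},"required":["steps"]}

```bash
mkdir -p pics; python3 - <<'E'
from workcell import env
import cv2,numpy as np
a=env.grab_frame("scene");b=env.grab_frame("top")
cv2.imwrite("pics/scene.png",a[:,:,::-1]);cv2.imwrite("pics/top.png",b[:,:,::-1])
for n in("scene","top"):
  p=env.camera_params(n);print(n,{k:np.round(v,3).tolist() for k,v in p.items()})
print(env.state())
E
```

```text
scene {'fx': 361.292, 'fy': 361.292, 'cx': 321.492, 'cy': 198.346, 'R': [[-0.751, -0.66, 0.014], [-0.486, 0.537, -0.689], [0.447, -0.524, -0.724]], 't': [412.424, 475.747, 878.78]}
top {'fx': 369.045, 'fy': 369.045, 'cx': 319.559, 'cy': 198.45, 'R': [[0.322, -0.947, 0.006], [-0.801, -0.276, -0.532], [0.505, 0.166, -0.847]], 't': [-317.574, 555.274, 1019.848]}
{'time_s': 0.1, 'qpos': array([-7.55738289e+01,  1.83481973e+01,  8.96980697e+01, -3.67449060e-04,
        7.20439753e+01, -1.14704099e+00]), 'qvel': array([ 0.07387084, -0.12635575, -0.12863876,  0.06131905, -0.03971562,
        0.1138515 ]), 'effort': array([ 9.00024152e-04, -4.13332880e+01, -2.32508379e+01,  7.28822756e-02,
        4.22148895e-02, -5.96831546e-05]), 'ee_pos': array([ 154.24807074, -553.46739151,  213.21127783]), 'ee_rot': array([-1.79909769e+02, -1.45719440e-03,  1.55733245e+01]), 'force': array([-0.27197975, -0.47174376, -0.36375722]), 'torque': array([ 0.00858871,  0.0639255 , -0.00999031]), 'gripper_width': 91.0264509101732}
```

View pics/scene.png

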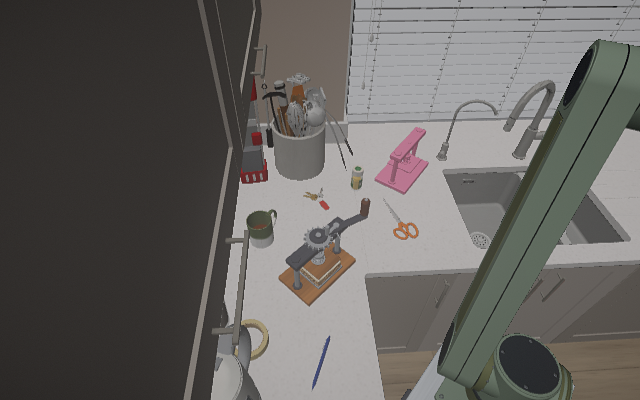

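View pics/top.png

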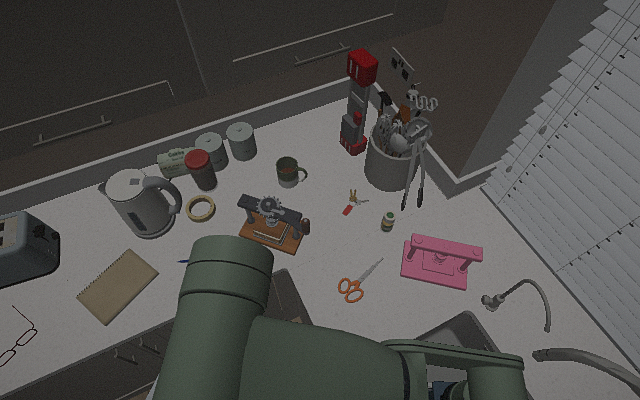

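The scene picture shows the wooden press at (318,265), with its knob at (366,207) and ratchet head at (318,237). In the top picture it is at (272,228), knob (305,226). Candidates are the wooden/steel press at scene (318,265), which fits the description, and the pink press at scene (402,165) / top (440,262), a look-alike to reject. Next is a close crop of both views.

```bash
python3 - <<'E'
import cv2,numpy as np
a=cv2.imread("pics/scene.png")[185:305,270:390];b=cv2.imread("pics/top.png")[180:260,225:325]
A=cv2.resize(a,(400,400),interpolation=cv2.INTER_CUBIC)
B=cv2.resize(b,(400,320),interpolation=cv2.INTER_CUBIC)
B=cv2.copyMakeBorder(B,0,80,0,0,cv2.BORDER_CONSTANT)
cv2.imwrite("pics/crop1.png",cv2.convertScaleAbs(np.hstack([A,B]),alpha=1.4,beta=15))
E
```

```text
(no output)
```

View pics/crop1.png

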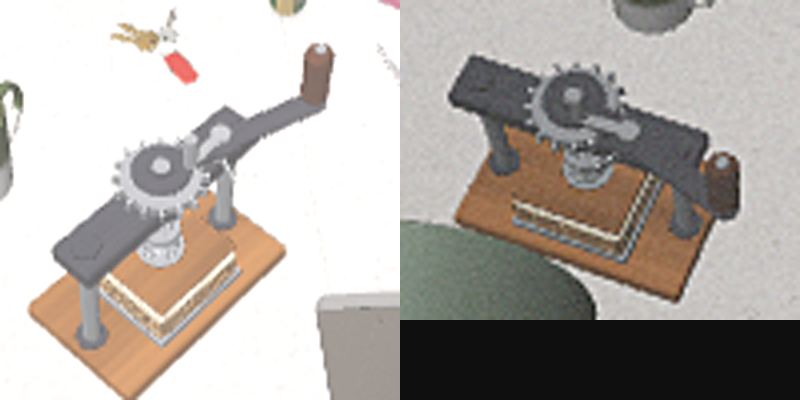

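The crop shows the right press: wooden knob at scene (365,207) / top (305.7,226.5), hub at scene (318,234.5) / top (268,203.5), lever pivot at scene (336,224) / top (282,212.5), and tab at scene about (327,230) / top about (272,210). Now I'll triangulate.

```bash
cat > h.py <<'E'
from workcell import env
import numpy as np
def ray(n,uv,p=None):
    p=p or env.camera_params(n);R=np.array(p["R"]);t=np.array(p["t"])
    d=R.T@np.array([(uv[0]-p["cx"])/p["fx"],(uv[1]-p["cy"])/p["fy"],1]);return -R.T@t,d/np.linalg.norm(d)
def onz(n,uv,z,p=None):
    o,d=ray(n,uv,p);return o+d*(z-o[2])/d[2]
def tri(a,b):
    A=0;B=0;rs=[ray("scene",a),ray("top",b)]
    for o,d in rs:
        M=np.eye(3)-np.outer(d,d);A=A+M;B=B+M@o
    X=np.linalg.solve(A,B);return X,[np.linalg.norm(np.cross(d,X-o)) for o,d in rs]
def proj(n,X,p=None):
    p=p or env.camera_params(n);c=np.array(p["R"])@X+np.array(p["t"]);return [p["fx"]*c[0]/c[2]+p["cx"],p["fy"]*c[1]/c[2]+p["cy"]]
E
python3 - <<'E'
from h import *
np.set_printoptions(precision=1,suppress=True)
for n,a,b in[("knob",(365.1,207.2),(305.7,226.5)),("knobtop",(365.7,199.4),(305.5,220)),("hub",(318,234.5),(268.2,203.5)),("pivot",(336,224),(282,212.5)),("tab",(327,227),(272,210))]:
    X,e=tri(a,b);print(n,X,np.round(e,1))
for n,u,z in[("scene",(365.1,207.2),213),("top",(305.7,226.5),213),("scene",(318,234.5),200),("top",(268.2,203.5),200)]:print(n,onz(n,u,z))
# base corners at z=22
for c in[(30,310),(130,397),(285,248)]:print("base s",onz("scene",(270+c[0]/3.333,185+c[1]/3.333),22))
for c in[(457,217),(678,298),(720,222)]:print("base t",onz("top",(225+(c[0]-400)/4,180+c[1]/4),22))
E
```

```text
knob [ 497.2 -122.7  207. ] [0.9 0.9]
knobtop [ 499.5 -121.7  239.4] [0.3 0.3]
hub [547.5  20.9 178.4] [0.6 0.6]
pivot [528.7 -34.1 187.1] [0.9 0.9]
tab [530.   -3.3 194.1] [6.9 6.9]
scene [ 495.3 -118.2  213. ]
top [ 493.3 -124.   213. ]
scene [535.8  33.7 200. ]
top [536.8  13.6 200. ]
base s [604.8 127.4  22. ]
base s [482.3 129.6  22. ]
base s [476.3 -75.6  22. ]
base t [484.2 120.3  22. ]
base t [475.6 -85.6  22. ]
base t [552.9 -94.6  22. ]
```

>>> {"op": "jog_arm", "data": {
  "steps": [1, 0, 0, -8, 0, 1, 0, 0, -10.7, 0, 1, 46.2, -44.5, -10.7, -74, 1, 46.2, -44.5, -10.7, -74, 1, 46.2, -44.5, -10.7, -74, 1, 46.2, -44.5, -10.7, -74, 1, 46.2, -44.5, -10.7, -74, 1, 46.2, -44.5, -10.7, -74, 1, 46.2, -44.5, -10.7, -74, 1, 46.2, -44.5, -10.7, -74, 1, 46.2, -44.5, -10.7, -74, 1, 46.2, -44.5, -10.7, -74, 1, 46.2, -44.5, -10.7, -74, 1, 46.2, -44.5, -10.7, -74, 1, 46.2, -44.5, -10.7, -74, 1, 46.2, -44.5, -10.7, -74, 1, 46.2, -44.5, -10.7, -74, 1, 46.2, -44.5, -10.7, -74, 1, 46.2, -44.5, -10.7, -74],
  "force": 25
}}

```text
time_s: 2.0
ee_pos: [479.3, -2.4, 321.0]
ee_rot: [-180.0, 0.0, 89.5]
force: [-0.3, -0.8, -0.3]
gripper_width: 0.6
```

```bash
python3 - <<'E'
from h import *
import cv2,json
p=env.camera_params("wrist");a=env.grab_frame("wrist")
json.dump({k:np.array(v).tolist() for k,v in p.items()},open("w1.json","w"))
cv2.imwrite("pics/w1.png",cv2.convertScaleAbs(a[:,:,::-1],alpha=1.3,beta=10))
s=env.state();print(s["ee_pos"],s["ee_rot"],s["force"],s["time_s"]);print(p)
for n,X in dict(hub=(547,21,190),knob=(499,-122,242),tabL=(527.5,7,221),tabT=(554,-2,221)).items():print(n,proj("wrist",np.array(X),p))
E
```

```text
[479.41791026  -2.35817302 321.1094655 ] [1.79989311e+02 1.65108418e-02 8.94539714e+01] [-0.39603212  0.83184638 -0.33441623] 2.05
{'fx': 347.57736211228325, 'fy': 347.57736211228325, 'cx': 317.52019074061104, 'cy': 198.42730025645886, 'R': array([[ 9.99959084e-01, -9.03615336e-03, -4.22030113e-04],
       [-8.58837005e-03, -9.62988895e-01,  2.69404210e-01],
       [-2.84078807e-03, -2.69389562e-01, -9.63027099e-01]]), 't': array([-480.06255326,  -57.8920517 ,  494.099831  ])}
hub [np.float64(393.7403270643416), np.float64(162.25770361651507)]
knob [np.float64(341.18828740394173), np.float64(341.62296338539954)]
tabL [np.float64(376.63163192947377), np.float64(186.38844993653547)]
tabT [np.float64(409.1036544310797), np.float64(196.9566721580943)]
```

View pics/w1.png

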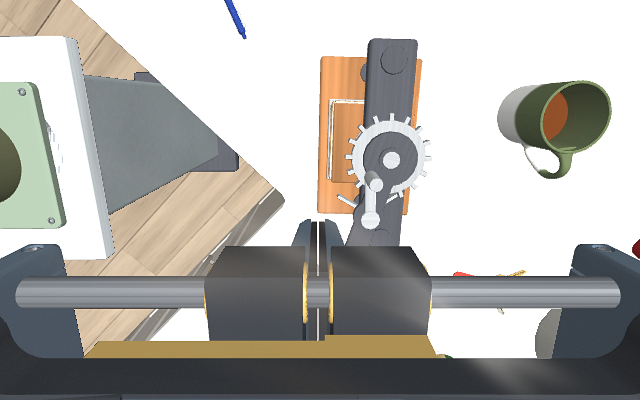

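The wrist picture confirms the lever on the loosening side: tab at (377,184) (predicted (376.6,186)), hub at (391,160), pivot at (371,220). The tab top is at about (528,9). Next I descend to its -x side and push it along +x with the shut fingers.

>>> {"op": "jog_arm", "data": {
  "steps": [1, 0.3, 1.0, 6, 0, 1, 0.3, 1.0, 11.8, 0, 1, 0.3, 1.0, 11.8, 0, 1, 0.3, 1.0, 11.8, 0, 1, 0.2, 2.4, 11.8, 0, 1, 0.1, 2.7, 11.8, 0, 1, 0.1, 3.0, 11.8, 0, 1, 0.1, 3.3, 11.8, 0, 1, 0, 3.6, 11.8, 0, 1, 0, 3.9, 11.8, 0, 1, 0, 4.2, 11.8, 0]
}}

```text
time_s: 3.15
ee_pos: [522.8, -1.6, 203.1]
ee_rot: [179.9, 0.0, 89.6]
force: [1.0, -0.4, -0.1]
gripper_width: 0.3
```

```bash
cat >> h.py <<'E'
def snap(f,box=None):
    import cv2
    p=env.camera_params("wrist");a=env.grab_frame("wrist")[:,:,::-1]
    if box: a=cv2.resize(a[box[1]:box[3],box[0]:box[2]],None,fx=3,fy=3,interpolation=cv2.INTER_CUBIC)
    cv2.imwrite(f,cv2.convertScaleAbs(a,alpha=1.3,beta=10));return p
E
python3 - <<'E'
from h import *
snap("pics/w2.png",(220,90,460,270));s=env.state();print(s["force"],s["ee_pos"])
E
```

```text
[ 1.72778561 -0.46538914 -0.0763006 ] [523.63781812  -1.5872141  203.12798635]
```

View pics/w2.png

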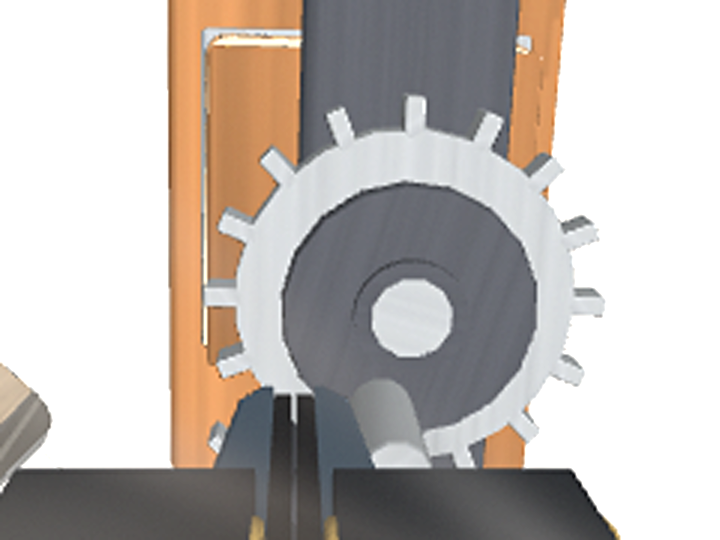

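The crop shows the finger side touching the tab at about (380,400). The tab is at x≈537, just short of the middle line, so I push further.

>>> {"op": "jog_arm", "data": {
  "steps": [1, 0, 0.3, 0, 0, 1, 0, 0.6, 0, 0, 1, 0, 0.8, 0, 0, 1, 0, 1.1, 0, 0, 1, 0, 1.3, 0, 0, 1, 0, 1.5, 0, 0, 1, 0, 1.5, 0, 0, 1, 0, 0.6, 0, 0, 1, 0, -1, 0, 0, 1, 0, -2, 0, 0, 1, 0, -2, 0, 0]
}}

```text
time_s: 4.3
ee_pos: [500.6, -1.3, 203.3]
ee_rot: [180.0, 0.0, 89.6]
force: [1.0, 0.2, -0.2]
gripper_width: 0.2
```

```bash
python3 - <<'E'
from h import *
import json
p=snap("pics/w3.png",(220,90,460,270));json.dump({k:np.array(v).tolist() for k,v in p.items()},open("w3.json","w"));s=env.state();print(s["force"],s["ee_pos"],s["time_s"])
E
```

```text
[0.31055065 0.52412526 0.84737585] [501.67474345  -1.34197446 203.35461545] 4.35
```

View pics/w3.png

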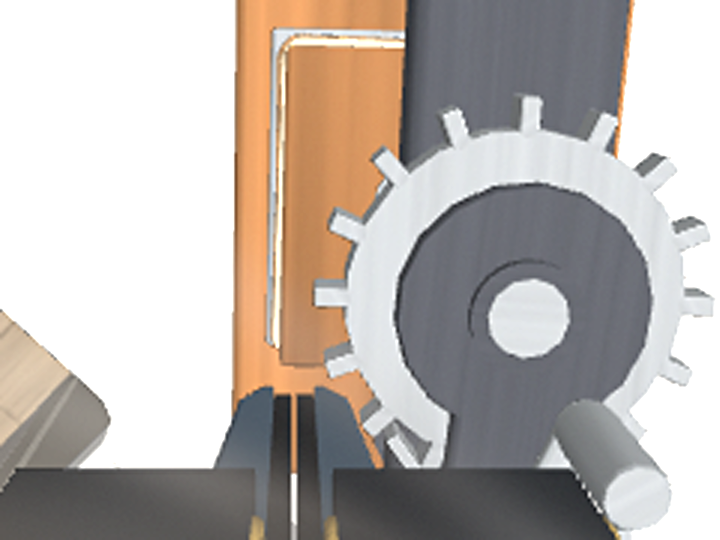

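The crop shows the tab top at (638,497), now on the right side of the arm, with the hub at (528,318). The lever has flipped. I'll back off and up and look at the knob again before grasping.

```bash
python3 - <<'E'
from h import *
import json
p=json.load(open("w3.json"));np.set_printoptions(precision=1,suppress=True)
print("tab",onz(0,(220+638/3,90+497/3),221,p),"hub",[onz(0,(220+528/3,90+318/3),z,p) for z in(185,190,195)])
p=json.load(open("w1.json"));print("hub1",[onz(0,(391,160),z,p) for z in(185,190,195)],"tab1",onz(0,(377,184),221,p))
E
```

```text
tab [556.5   2.7 221. ] hub [array([545.8,  22.5, 185. ]), array([544.6,  23.8, 190. ]), array([543.4,  25.2, 195. ])]
hub1 [array([545.6,  22.2, 185. ]), array([544.5,  23. , 190. ]), array([543.5,  23.8, 195. ])] tab1 [527.7   9.  221. ]
```

>>> {"op": "jog_arm", "data": {
  "steps": [1, 0, 0, -6, 0, 0.5, 0, 0, -11, 0, 0, -8, -0.5, -11, 0, 0, -8, -0.5, -11, 0, 0, -8, -0.5, -11, 0, 0, -8, -0.5, -11, 0]
}}

```text
time_s: 4.95
ee_pos: [496.7, -81.6, 312.9]
ee_rot: [180.0, -0.0, 89.5]
force: [-1.1, 0.3, -1.1]
gripper_width: 37.7
```

```bash
python3 - <<'E'
from h import *
import json
s=env.state();print(s["ee_pos"],s["ee_rot"],s["time_s"],s["gripper_width"])
p=snap("pics/w4.png");json.dump({k:np.array(v).tolist() for k,v in p.items()},open("w4.json","w"))
import cv2
a=env.grab_frame("scene")[:,:,::-1];cv2.imwrite("pics/scene2.png",a)
w=cv2.imread("pics/w4.png")
A=cv2.resize(a[185:285,290:410],(480,400),interpolation=cv2.INTER_CUBIC)
cv2.imwrite("pics/c4.png",np.hstack([cv2.resize(w[:,200:520],(320,400)),A]))
E
```

```text
[496.73241855 -81.55885553 312.91459141] [ 1.79965477e+02 -3.11453967e-02  8.94869678e+01] 4.95 37.67243169447926
```

View pics/c4.png

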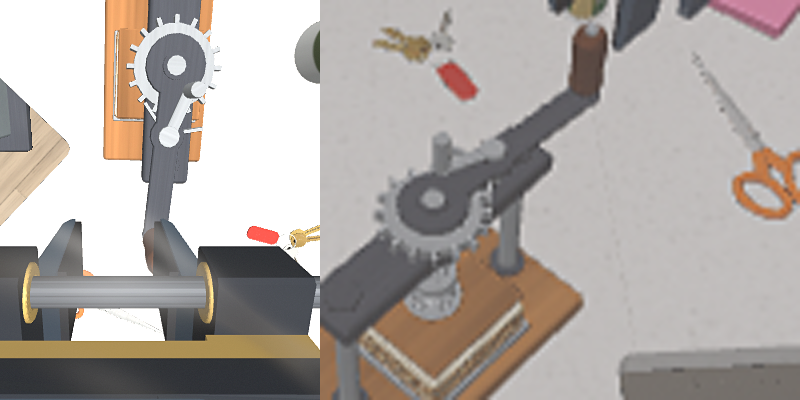

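```bash
python3 - <<'E'
from h import *
import json
np.set_printoptions(precision=1,suppress=True)
p=json.load(open("w4.json"))
A=np.array([545.5,22.5])
k=onz("scene",(357.2,200.7),213);kt=onz("scene",(358,193.2),242)
pv=onz(0,(370,137),195,p);tb=onz(0,(395,89),221,p)
for n,X in(("knob",k),("knobtop",kt),("pivot",pv),("tab",tb)):
    d=X[:2]-A;print(n,X,np.hypot(*d),"ang from -y toward -x",np.degrees(np.arctan2(-d[0],-d[1])))
E
```

```text
knob [ 526.9 -123.2  213. ] 146.93158503131207 ang from -y toward -x 7.277770453012357
knobtop [ 527.9 -124.2  242. ] 147.71756114183506 ang from -y toward -x 6.831339729576063
pivot [541.1 -34.7 195. ] 57.37902386399919 ang from -y toward -x 4.438409551786884
tab [554.1   1.9 221. ] 22.324491949206514 ang from -y toward -x -22.64897174412184
```

Knob now at about (527,-126), with the lever still on the tightening side (tab 22° to the right of the axis). Now I grasp the knob.

>>> {"op": "jog_arm", "data": {
  "steps": [0, -4.5, 3.0, 0, 0, 0, -4.5, 3.0, 0, 0, 0, -4.5, 3.0, 0, 0, 0, -4.5, 3.0, 5, 0, 0, -4.5, 3.0, 10, 0, 0, -4.5, 3.0, 11.4, 0, 0, -4.5, 3.0, 11.4, 0, 1, -4.5, 3.0, 11.4, 0, 1, -4.5, 3.0, 11.4, 0, 1, -4.5, 3.0, 11.4, 0, 1, -4.5, 3.0, 11.4, 0, 1, -4.5, 3.0, 11.4, 0, 1, -4.5, 3.0, 11.4, 0, 1, -4.5, 3.0, 11.4, 0],
  "force": 25
}}

```text
time_s: 6.45
ee_pos: [526.0, -126.6, 199.0]
ee_rot: [180.0, 0.0, 89.6]
force: [-0.1, 0.0, 0.5]
gripper_width: 38.1
```

```bash
python3 - <<'E'
from h import *
s=env.state();print(s["ee_pos"],s["ee_rot"],s["force"],s["time_s"],s["gripper_width"])
E
```

```text
[ 526.00937862 -126.62279317  199.01916583] [1.79992615e+02 6.15370961e-03 8.95671688e+01] [-0.13051258  0.014277    0.5212473 ] 6.45 38.143413461744125
```

Fingers are still closing, so I wait for that.

>>> {"op": "jog_arm", "data": {
  "steps": [1, 0, 0, 0, 0, 1, 0, 0, 0, 0, 1, 0, 0, 0, 0, 1, 0, 0, 0, 0]
}}

```text
time_s: 6.85
ee_pos: [525.9, -126.6, 198.9]
ee_rot: [-180.0, 0.0, 89.6]
force: [-1.1, -0.4, -0.1]
gripper_width: 23.6
```

```bash
cat >> h.py <<'E'
A=np.array([545.5,22.5])
def pose():
    s=env.state();x=s["ee_pos"];d=x[:2]-A;th=np.arctan2(-d[0],-d[1]);t=np.array([-np.cos(th),np.sin(th)])
    print(np.round(x,1),"yaw",round(s["ee_rot"][2],1),"F",np.round(s["force"],2),"t",round(s["time_s"],2),"w",round(s["gripper_width"],1),"r",round(np.hypot(*d),1),"th",round(np.degrees(th),1),"Ftan(+resist)",round(-s["force"][:2]@t,2),"Frad",round(s["force"][:2]@d/np.hypot(*d),2))
def plan(cur,ths,R=150,yaw=89.6):
    y=np.radians(yaw);ex=np.array([np.cos(y),np.sin(y)]);ey=np.array([np.sin(y),-np.cos(y)])
    for th in ths:
        r=np.radians(th);g=A+R*np.array([-np.sin(r),-np.cos(r)])-cur
        print(th,"x %.2f y %.2f"%(g@ex/10,g@ey/10))
E
python3 - <<'E'
from h import *
pose();plan(env.state()["ee_pos"][:2],range(34,-35,-4))
E
```

```text
[ 525.9 -126.6  198.9] yaw 89.6 F [-1.09 -0.44 -0.05] t 6.85 w 23.6 r 150.4 th 7.5 Ftan(+resist) -1.02 Frad 0.58
34 x 2.43 y -6.44
30 x 1.88 y -5.55
26 x 1.39 y -4.62
22 x 0.97 y -3.66
18 x 0.62 y -2.68
14 x 0.34 y -1.67
10 x 0.13 y -0.64
6 x -0.01 y 0.39
2 x -0.07 y 1.44
-2 x -0.07 y 2.49
-6 x 0.01 y 3.53
-10 x 0.17 y 4.57
-14 x 0.39 y 5.59
-18 x 0.69 y 6.59
-22 x 1.05 y 7.57
-26 x 1.48 y 8.53
-30 x 1.98 y 9.45
-34 x 2.54 y 10.33
```

Knob held (r = 150 mm, as it should be). Next is a back stroke to -34°.

>>> {"op": "jog_arm", "data": {
  "steps": [1, -0.03, 0.6, 0, 0, 1, -0.07, 1.44, 0, 0, 1, -0.07, 2.49, 0, 0, 1, 0.01, 3.53, 0, 0, 1, 0.17, 4.57, 0, 0, 1, 0.39, 5.59, 0, 0, 1, 0.69, 6.59, 0, 0, 1, 1.05, 7.57, 0, 0, 1, 1.48, 8.53, 0, 0, 1, 1.98, 9.45, 0, 0, 1, 2.54, 10.33, 0, 0, 1, 2.54, 10.33, 0, 0]
}}

```text
time_s: 8.05
ee_pos: [631.2, -100.8, 198.9]
ee_rot: [179.9, -0.0, 89.6]
force: [0.7, -0.2, -1.0]
gripper_width: 23.5
```

```bash
python3 - <<'E'
from h import *
pose();plan(env.state()["ee_pos"][:2],range(-34,39,2))
E
```

```text
[ 631.2 -100.8  198.9] yaw 89.6 F [ 0.72 -0.18 -0.98] t 8.05 w 23.5 r 150.1 th -34.8 Ftan(+resist) 0.49 Frad 0.56
-34 x -0.11 y -0.18
-32 x -0.40 y -0.62
-30 x -0.67 y -1.07
-28 x -0.93 y -1.52
-26 x -1.17 y -1.99
-24 x -1.39 y -2.46
-22 x -1.60 y -2.94
-20 x -1.79 y -3.43
-18 x -1.96 y -3.92
-16 x -2.12 y -4.42
-14 x -2.26 y -4.93
-12 x -2.38 y -5.44
-10 x -2.49 y -5.95
-8 x -2.57 y -6.46
-6 x -2.64 y -6.98
-4 x -2.69 y -7.51
-2 x -2.72 y -8.03
0 x -2.73 y -8.55
2 x -2.73 y -9.08
4 x -2.70 y -9.60
6 x -2.66 y -10.12
8 x -2.60 y -10.64
10 x -2.52 y -11.16
12 x -2.43 y -11.67
14 x -2.31 y -12.18
16 x -2.18 y -12.69
18 x -2.03 y -13.19
20 x -1.86 y -13.69
22 x -1.68 y -14.18
24 x -1.48 y -14.66
26 x -1.26 y -15.14
28 x -1.02 y -15.61
30 x -0.77 y -16.07
32 x -0.51 y -16.52
34 x -0.23 y -16.96
36 x 0.07 y -17.39
38 x 0.38 y -17.81
```

>>> {"op": "jog_arm", "data": {
  "steps": [1, -0.4, -0.62, 0, 0, 1, -0.93, -1.52, 0, 0, 1, -1.39, -2.46, 0, 0, 1, -1.79, -3.43, 0, 0, 1, -2.12, -4.42, 0, 0, 1, -2.38, -5.44, 0, 0, 1, -2.44, -5.7, 0, 0, 1, -2.49, -5.95, 0, 0, 1, -2.53, -6.2, 0, 0, 1, -2.57, -6.46, 0, 0]
}}

```text
time_s: 9.05
ee_pos: [565.2, -126.6, 198.9]
ee_rot: [179.9, -0.0, 89.6]
force: [3.2, 3.9, -2.0]
gripper_width: 23.6
```

```bash
python3 - <<'E'
from h import *
pose();plan(env.state()["ee_pos"][:2],range(-8,38,1))
snap("pics/w5.png")
pose()
E
```

```text
[ 565.2 -126.6  198.9] yaw 89.6 F [ 3.18  3.94 -2.01] t 9.05 w 23.6 r 150.4 th -7.5 Ftan(+resist) 3.67 Frad -3.49
-8 x 0.06 y 0.12
-7 x 0.02 y -0.14
-6 x -0.01 y -0.40
-5 x -0.04 y -0.66
-4 x -0.06 y -0.92
-3 x -0.08 y -1.18
-2 x -0.09 y -1.45
-1 x -0.10 y -1.71
0 x -0.10 y -1.97
1 x -0.10 y -2.23
2 x -0.10 y -2.49
3 x -0.09 y -2.75
4 x -0.07 y -3.02
5 x -0.05 y -3.28
6 x -0.03 y -3.54
7 x -0.00 y -3.80
8 x 0.03 y -4.06
9 x 0.07 y -4.32
10 x 0.11 y -4.57
11 x 0.15 y -4.83
12 x 0.20 y -5.09
13 x 0.26 y -5.35
14 x 0.32 y -5.60
15 x 0.38 y -5.85
16 x 0.45 y -6.11
17 x 0.52 y -6.36
18 x 0.60 y -6.61
19 x 0.68 y -6.86
20 x 0.77 y -7.11
21 x 0.86 y -7.35
22 x 0.95 y -7.60
23 x 1.05 y -7.84
24 x 1.15 y -8.08
25 x 1.26 y -8.32
26 x 1.37 y -8.55
27 x 1.49 y -8.79
28 x 1.60 y -9.02
29 x 1.73 y -9.25
30 x 1.86 y -9.48
31 x 1.99 y -9.71
32 x 2.12 y -9.93
33 x 2.26 y -10.15
34 x 2.40 y -10.37
35 x 2.55 y -10.59
36 x 2.70 y -10.81
37 x 2.86 y -11.02
[ 564.7 -126.7  198.9] yaw 89.6 F [ 2.49  3.36 -1.41] t 9.1 w 23.9 r 150.4 th -7.3 Ftan(+resist) 2.9 Frad -3.01
```

View pics/w5.png

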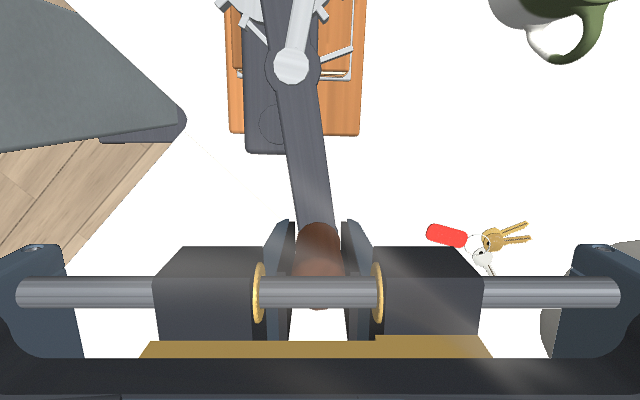

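The picture shows the knob held well between the pads at (318,250) with the arm tracking. The tangential force of 3.7 N matches free running, so I continue slowly.

>>> {"op": "jog_arm", "data": {
  "steps": [1, 0.02, -0.66, 0, 0, 1, -0.02, -1.18, 0, 0, 1, -0.04, -1.45, 0, 0, 1, -0.05, -1.71, 0, 0, 1, -0.05, -1.97, 0, 0]
}}

```text
time_s: 9.6
ee_pos: [545.0, -127.9, 198.9]
ee_rot: [180.0, 0.0, 89.6]
force: [4.1, 0.2, -2.9]
gripper_width: 23.4
```

>>> {"op": "jog_arm", "data": {
  "steps": [1, 0, -0.26, 0, 0, 1, 0, -0.52, 0, 0, 1, 0.02, -0.78, 0, 0, 1, 0.03, -1.05, 0, 0]
}}

```text
time_s: 10.0
ee_pos: [534.3, -127.5, 198.9]
ee_rot: [180.0, 0.0, 89.6]
force: [3.3, -0.9, -4.3]
gripper_width: 23.6
```

```bash
python3 - <<'E'
from h import *
pose()
E
```

```text
[ 534.3 -127.5  198.9] yaw 89.6 F [ 3.33 -0.87 -4.28] t 10.0 w 23.6 r 150.4 th 4.3 Ftan(+resist) 3.38 Frad 0.62
```

>>> {"op": "jog_arm", "data": {
  "steps": [1, 0.02, -0.26, 0, 0, 1, 0.05, -0.52, 0, 0, 1, 0.09, -0.78, 0, 0, 1, 0.12, -1.04, 0, 0]
}}

```text
time_s: 10.4
ee_pos: [523.8, -126.2, 198.9]
ee_rot: [-180.0, 0.1, 89.6]
force: [4.3, -3.9, -3.4]
gripper_width: 23.6
```

```bash
python3 - <<'E'
from h import *
pose();plan(env.state()["ee_pos"][:2],range(8,38,1))
E
```

```text
[ 523.8 -126.2  198.9] yaw 89.6 F [ 4.26 -3.87 -3.39] t 10.4 w 23.6 r 150.3 th 8.3 Ftan(+resist) 4.78 Frad 3.22
8 x 0.02 y 0.08
9 x 0.06 y -0.18
10 x 0.10 y -0.44
11 x 0.14 y -0.70
12 x 0.19 y -0.95
13 x 0.25 y -1.21
14 x 0.31 y -1.46
15 x 0.37 y -1.72
16 x 0.44 y -1.97
17 x 0.51 y -2.22
18 x 0.59 y -2.47
19 x 0.67 y -2.72
20 x 0.76 y -2.97
21 x 0.85 y -3.21
22 x 0.94 y -3.46
23 x 1.04 y -3.70
24 x 1.14 y -3.94
25 x 1.25 y -4.18
26 x 1.36 y -4.42
27 x 1.48 y -4.65
28 x 1.60 y -4.89
29 x 1.72 y -5.12
30 x 1.85 y -5.35
31 x 1.98 y -5.57
32 x 2.11 y -5.80
33 x 2.25 y -6.02
34 x 2.39 y -6.24
35 x 2.54 y -6.45
36 x 2.69 y -6.67
37 x 2.85 y -6.88
```

>>> {"op": "jog_arm", "data": {
  "steps": [1, 0, -0.18, 0, 0, 1, 0.04, -0.44, 0, 0]
}}

```text
time_s: 10.6
ee_pos: [519.6, -125.5, 198.9]
ee_rot: [180.0, 0.0, 89.6]
force: [2.5, -3.4, -2.3]
gripper_width: 23.2
```

>>> {"op": "jog_arm", "data": {
  "steps": [1, 0.05, -0.26, 0, 0, 1, 0.1, -0.51, 0, 0]
}}

```text
time_s: 10.8
ee_pos: [514.4, -124.5, 199.0]
ee_rot: [-180.0, 0.0, 89.6]
force: [3.7, -3.3, -3.8]
gripper_width: 23.4
```

```bash
python3 - <<'E'
from h import *
pose()
E
```

```text
[ 514.4 -124.5  199. ] yaw 89.6 F [ 3.66 -3.27 -3.79] t 10.8 w 23.4 r 150.3 th 12.0 Ftan(+resist) 4.26 Frad 2.44
```

>>> {"op": "jog_arm", "data": {
  "steps": [1, 0.04, -0.25, 0, 0, 1, 0.1, -0.5, 0, 0, 1, 0.16, -0.76, 0, 0, 1, 0.23, -1.01, 0, 0]
}}

```text
time_s: 11.2
ee_pos: [504.3, -122.0, 198.9]
ee_rot: [-180.0, 0.0, 89.6]
force: [3.1, -2.7, -2.4]
gripper_width: 23.7
```

>>> {"op": "jog_arm", "data": {
  "steps": [1, 0.07, -0.25, 0, 0, 1, 0.14, -0.5, 0, 0, 1, 0.22, -0.75, 0, 0]
}}

```text
time_s: 11.5
ee_pos: [496.8, -119.7, 199.0]
ee_rot: [-180.0, 0.0, 89.6]
force: [2.3, -2.5, -3.2]
gripper_width: 23.5
```

```bash
python3 - <<'E'
from h import *
pose()
E
```

```text
[ 496.8 -119.7  199. ] yaw 89.6 F [ 2.29 -2.49 -3.2 ] t 11.5 w 23.5 r 150.3 th 18.9 Ftan(+resist) 2.97 Frad 1.61
```

>>> {"op": "jog_arm", "data": {
  "steps": [1, 0.08, -0.25, 0, 0, 1, 0.16, -0.5, 0, 0, 1, 0.25, -0.75, 0, 0, 1, 0.34, -0.99, 0, 0, 1, 0.44, -1.23, 0, 0]
}}

```text
time_s: 12.0
ee_pos: [484.7, -115.0, 198.9]
ee_rot: [180.0, -0.0, 89.6]
force: [2.9, -2.6, -2.7]
gripper_width: 23.4
```

>>> {"op": "jog_arm", "data": {
  "steps": [1, 0.11, -0.24, 0, 0, 1, 0.22, -0.48, 0, 0, 1, 0.33, -0.72, 0, 0, 1, 0.45, -0.95, 0, 0]
}}

```text
time_s: 12.4
ee_pos: [475.2, -110.4, 198.9]
ee_rot: [180.0, -0.0, 89.6]
force: [3.4, -2.4, -3.1]
gripper_width: 23.8
```

```bash
python3 - <<'E'
from h import *
pose();plan(env.state()["ee_pos"][:2],range(28,38,1))
E
```

```text
[ 475.2 -110.4  198.9] yaw 89.6 F [ 3.39 -2.36 -3.06] t 12.4 w 23.8 r 150.4 th 27.9 Ftan(+resist) 4.1 Frad 0.5
28 x 0.05 y -0.01
29 x 0.17 y -0.24
30 x 0.30 y -0.47
31 x 0.43 y -0.70
32 x 0.56 y -0.92
33 x 0.70 y -1.14
34 x 0.85 y -1.36
35 x 0.99 y -1.58
36 x 1.14 y -1.79
37 x 1.30 y -2.01
```

Still free (3.7 and 4.1 N). I'll finish this stroke to 36°.

>>> {"op": "jog_arm", "data": {
  "steps": [1, 0.17, -0.24, 0, 0, 1, 0.3, -0.47, 0, 0, 1, 0.43, -0.7, 0, 0, 1, 0.56, -0.92, 0, 0]
}}

```text
time_s: 12.8
ee_pos: [465.9, -105.0, 198.9]
ee_rot: [-180.0, 0.0, 89.6]
force: [2.2, -3.3, -3.7]
gripper_width: 23.6
```

>>> {"op": "jog_arm", "data": {
  "steps": [1, 0.14, -0.22, 0, 0, 1, 0.28, -0.44, 0, 0, 1, 0.43, -0.66, 0, 0, 1, 0.58, -0.88, 0, 0]
}}

```text
time_s: 13.2
ee_pos: [457.1, -99.1, 198.9]
ee_rot: [-180.0, 0.0, 89.6]
force: [2.3, -3.4, -3.2]
gripper_width: 23.7
```

```bash
python3 - <<'E'
from h import *
pose();plan(env.state()["ee_pos"][:2],range(36,-38,-4))
E
```

```text
[457.1 -99.1 198.9] yaw 89.6 F [ 2.34 -3.42 -3.17] t 13.2 w 23.7 r 150.3 th 36.0 Ftan(+resist) 3.9 Frad 1.4
36 x 0.03 y 0.02
32 x -0.55 y 0.89
28 x -1.07 y 1.80
24 x -1.52 y 2.75
20 x -1.91 y 3.72
16 x -2.22 y 4.72
12 x -2.47 y 5.74
8 x -2.64 y 6.77
4 x -2.75 y 7.81
0 x -2.78 y 8.86
-4 x -2.73 y 9.90
-8 x -2.62 y 10.94
-12 x -2.43 y 11.97
-16 x -2.17 y 12.99
-20 x -1.84 y 13.98
-24 x -1.44 y 14.95
-28 x -0.97 y 15.89
-32 x -0.44 y 16.79
-36 x 0.15 y 17.65
```

Still free (3.9 N). Back stroke to -34°.

>>> {"op": "jog_arm", "data": {
  "steps": [1, -0.3, 0.4, 0, 0, 1, -0.8, 1.35, 0, 0, 1, -1.3, 2.25, 0, 0, 1, -1.72, 3.2, 0, 0, 1, -2.07, 4.2, 0, 0, 1, -2.35, 5.23, 0, 0, 1, -2.56, 6.25, 0, 0, 1, -2.7, 7.29, 0, 0, 1, -2.77, 8.33, 0, 0, 1, -2.76, 9.38, 0, 0, 1, -2.68, 10.42, 0, 0, 1, -2.53, 11.45, 0, 0, 1, -2.31, 12.48, 0, 0, 1, -2.01, 13.48, 0, 0, 1, -1.65, 14.46, 0, 0, 1, -1.21, 15.42, 0, 0, 1, -0.71, 16.34, 0, 0, 1, -0.15, 17.22, 0, 0, 1, -0.15, 17.22, 0, 0]
}}

```text
time_s: 15.1
ee_pos: [630.9, -101.0, 198.9]
ee_rot: [179.9, -0.0, 89.6]
force: [1.4, -2.9, -0.6]
gripper_width: 23.7
```

```bash
python3 - <<'E'
from h import *
pose();plan(env.state()["ee_pos"][:2],range(-34,6,2))
E
```

```text
[ 630.9 -101.   198.9] yaw 89.6 F [ 1.36 -2.87 -0.62] t 15.1 w 23.7 r 150.1 th -34.7 Ftan(+resist) -0.52 Frad 3.13
-34 x -0.09 y -0.15
-32 x -0.38 y -0.59
-30 x -0.65 y -1.04
-28 x -0.91 y -1.49
-26 x -1.15 y -1.96
-24 x -1.37 y -2.43
-22 x -1.58 y -2.91
-20 x -1.77 y -3.40
-18 x -1.95 y -3.89
-16 x -2.10 y -4.39
-14 x -2.24 y -4.90
-12 x -2.36 y -5.41
-10 x -2.47 y -5.92
-8 x -2.55 y -6.44
-6 x -2.62 y -6.96
-4 x -2.67 y -7.48
-2 x -2.70 y -8.00
0 x -2.71 y -8.52
2 x -2.71 y -9.05
4 x -2.68 y -9.57
```

>>> {"op": "jog_arm", "data": {
  "steps": [1, -0.38, -0.59, 0, 0, 1, -0.65, -1.04, 0, 0, 1, -0.78, -1.26, 0, 0, 1, -0.91, -1.49, 0, 0, 1, -1.03, -1.73, 0, 0, 1, -1.15, -1.96, 0, 0]
}}

```text
time_s: 15.7
ee_pos: [609.7, -113.3, 199.0]
ee_rot: [180.0, -0.0, 89.6]
force: [3.9, 0.7, -2.0]
gripper_width: 23.7
```

>>> {"op": "jog_arm", "data": {
  "steps": [1, -0.11, -0.23, 0, 0, 1, -0.22, -0.47, 0, 0, 1, -0.33, -0.71, 0, 0, 1, -0.43, -0.95, 0, 0]
}}

```text
time_s: 16.1
ee_pos: [600.1, -117.5, 198.9]
ee_rot: [-180.0, -0.0, 89.6]
force: [4.6, 0.1, -3.6]
gripper_width: 24.0
```

```bash
python3 - <<'E'
from h import *
pose()
E
```

```text
[ 600.1 -117.5  198.9] yaw 89.6 F [ 4.64  0.13 -3.59] t 16.1 w 24.0 r 150.2 th -21.3 Ftan(+resist) 4.37 Frad 1.57
```

>>> {"op": "jog_arm", "data": {
  "steps": [1, -0.09, -0.24, 0, 0, 1, -0.18, -0.49, 0, 0, 1, -0.26, -0.73, 0, 0]
}}

```text
time_s: 16.4
ee_pos: [592.8, -120.1, 199.0]
ee_rot: [-180.0, 0.0, 89.6]
force: [4.2, 1.0, -2.7]
gripper_width: 23.5
```

>>> {"op": "jog_arm", "data": {
  "steps": [1, -0.08, -0.25, 0, 0, 1, -0.16, -0.5, 0, 0]
}}

```text
time_s: 16.6
ee_pos: [587.8, -121.7, 199.0]
ee_rot: [180.0, 0.0, 89.6]
force: [4.2, 0.4, -2.5]
gripper_width: 23.5
```

>>> {"op": "jog_arm", "data": {
  "steps": [1, -0.07, -0.25, 0, 0, 1, -0.14, -0.51, 0, 0]
}}

```text
time_s: 16.8
ee_pos: [582.7, -123.1, 198.9]
ee_rot: [180.0, 0.0, 89.6]
force: [3.3, 0.3, -3.7]
gripper_width: 23.7
```

```bash
python3 - <<'E'
from h import *
pose()
E
```

```text
[ 582.7 -123.1  198.9] yaw 89.6 F [ 3.34  0.34 -3.73] t 16.8 w 23.7 r 150.3 th -14.3 Ftan(+resist) 3.32 Frad 0.5
```

>>> {"op": "jog_arm", "data": {
  "steps": [1, -0.06, -0.25, 0, 0, 1, -0.12, -0.51, 0, 0, 1, -0.17, -0.77, 0, 0]
}}

```text
time_s: 17.1
ee_pos: [575.1, -124.8, 198.9]
ee_rot: [180.0, 0.0, 89.6]
force: [5.2, -0.2, -3.9]
gripper_width: 23.6
```

>>> {"op": "jog_arm", "data": {
  "steps": [1, -0.05, -0.26, 0, 0, 1, -0.1, -0.52, 0, 0, 1, -0.14, -0.78, 0, 0]
}}

```text
time_s: 17.4
ee_pos: [567.3, -126.2, 199.0]
ee_rot: [180.0, 0.0, 89.6]
force: [4.3, -1.1, -3.7]
gripper_width: 23.6
```

>>> {"op": "jog_arm", "data": {
  "steps": [1, -0.03, -0.26, 0, 0, 1, -0.06, -0.52, 0, 0, 1, -0.08, -0.78, 0, 0]
}}

```text
time_s: 17.7
ee_pos: [559.6, -127.1, 198.9]
ee_rot: [180.0, 0.0, 89.6]
force: [4.8, -1.4, -4.8]
gripper_width: 23.5
```

```bash
python3 - <<'E'
from h import *
pose();plan(env.state()["ee_pos"][:2],range(-5,20,1))
E
```

```text
[ 559.6 -127.1  198.9] yaw 89.6 F [ 4.8  -1.41 -4.8 ] t 17.7 w 23.5 r 150.3 th -5.4 Ftan(+resist) 4.65 Frad 1.85
-5 x 0.02 y -0.10
-4 x -0.00 y -0.36
-3 x -0.02 y -0.62
-2 x -0.03 y -0.88
-1 x -0.04 y -1.14
0 x -0.05 y -1.41
1 x -0.05 y -1.67
2 x -0.04 y -1.93
3 x -0.03 y -2.19
4 x -0.02 y -2.45
5 x 0.00 y -2.71
6 x 0.02 y -2.97
7 x 0.05 y -3.23
8 x 0.08 y -3.49
9 x 0.12 y -3.75
10 x 0.16 y -4.01
11 x 0.21 y -4.27
12 x 0.26 y -4.53
13 x 0.31 y -4.78
14 x 0.37 y -5.04
15 x 0.44 y -5.29
16 x 0.51 y -5.54
17 x 0.58 y -5.80
18 x 0.65 y -6.05
19 x 0.74 y -6.29
```

Readings of 5.1, 4.4 and 4.65 N suggest contact is beginning. Smaller steps now.

>>> {"op": "jog_arm", "data": {
  "steps": [1, 0, -0.36, 0, 0, 1, -0.02, -0.62, 0, 0]
}}

```text
time_s: 17.9
ee_pos: [553.4, -127.6, 198.9]
ee_rot: [180.0, 0.1, 89.6]
force: [5.3, -2.2, -3.9]
gripper_width: 23.5
```

>>> {"op": "jog_arm", "data": {
  "steps": [1, -0.01, -0.26, 0, 0]
}}

```text
time_s: 18.0
ee_pos: [550.9, -127.7, 199.0]
ee_rot: [180.0, 0.1, 89.6]
force: [5.5, -2.9, -3.4]
gripper_width: 23.3
```

>>> {"op": "jog_arm", "data": {
  "steps": [1, -0.01, -0.26, 0, 0]
}}

```text
time_s: 18.1
ee_pos: [548.3, -127.8, 198.9]
ee_rot: [180.0, 0.1, 89.6]
force: [4.7, -2.2, -4.2]
gripper_width: 23.7
```

>>> {"op": "jog_arm", "data": {
  "steps": [1, -0.01, -0.26, 0, 0]
}}

```text
time_s: 18.2
ee_pos: [545.7, -127.8, 199.0]
ee_rot: [180.0, 0.1, 89.6]
force: [5.7, -2.3, -4.5]
gripper_width: 23.7
```

```bash
python3 - <<'E'
from h import *
pose()
E
```

```text
[ 545.7 -127.8  199. ] yaw 89.6 F [ 5.74 -2.34 -4.47] t 18.2 w 23.7 r 150.3 th -0.1 Ftan(+resist) 5.74 Frad 2.35
```

>>> {"op": "jog_arm", "data": {
  "steps": [1, 0, -0.26, 0, 0]
}}

```text
time_s: 18.3
ee_pos: [543.1, -127.8, 198.9]
ee_rot: [180.0, 0.1, 89.6]
force: [5.4, -2.9, -3.2]
gripper_width: 23.4
```

>>> {"op": "jog_arm", "data": {
  "steps": [1, 0.01, -0.26, 0, 0]
}}

```text
time_s: 18.4
ee_pos: [540.5, -127.7, 198.9]
ee_rot: [180.0, 0.1, 89.6]
force: [5.8, -3.1, -4.8]
gripper_width: 23.9
```

>>> {"op": "jog_arm", "data": {
  "steps": [1, 0.01, -0.26, 0, 0]
}}

```text
time_s: 18.5
ee_pos: [537.9, -127.7, 199.0]
ee_rot: [179.9, 0.1, 89.6]
force: [6.4, -2.5, -3.9]
gripper_width: 23.7
```

>>> {"op": "jog_arm", "data": {
  "steps": [1, 0.01, -0.26, 0, 0]
}}

```text
time_s: 18.6
ee_pos: [535.4, -127.5, 199.0]
ee_rot: [180.0, 0.1, 89.6]
force: [5.0, -3.2, -5.3]
gripper_width: 24.0
```

```bash
python3 - <<'E'
from h import *
pose()
E
```

```text
[ 535.4 -127.5  199. ] yaw 89.6 F [ 5.01 -3.25 -5.28] t 18.6 w 24.0 r 150.4 th 3.9 Ftan(+resist) 5.22 Frad 2.9
```

>>> {"op": "jog_arm", "data": {
  "steps": [1, 0.02, -0.26, 0, 0]
}}

```text
time_s: 18.7
ee_pos: [532.8, -127.3, 198.9]
ee_rot: [179.9, 0.1, 89.6]
force: [5.3, -2.9, -2.9]
gripper_width: 23.4
```

>>> {"op": "jog_arm", "data": {
  "steps": [1, 0.02, -0.26, 0, 0]
}}

```text
time_s: 18.8
ee_pos: [530.2, -127.1, 198.9]
ee_rot: [179.9, 0.1, 89.6]
force: [6.6, -2.5, -2.8]
gripper_width: 23.7
```

>>> {"op": "jog_arm", "data": {
  "steps": [1, 0.02, -0.26, 0, 0]
}}

```text
time_s: 18.9
ee_pos: [527.6, -126.8, 198.9]
ee_rot: [179.9, 0.1, 89.6]
force: [6.8, -3.2, -4.5]
gripper_width: 23.6
```

>>> {"op": "jog_arm", "data": {
  "steps": [1, 0, 0, 0, 0, 1, 0, 0, 0, 0, 1, 0, 0, 0, 0]
}}

```text
time_s: 19.2
ee_pos: [526.9, -126.6, 199.0]
ee_rot: [-179.9, 0.1, 89.6]
force: [2.1, -4.6, -3.3]
gripper_width: 23.5
```

>>> {"op": "jog_arm", "data": {
  "steps": [1, 0, 0, 0, 0]
}}

```text
time_s: 19.3
ee_pos: [526.9, -126.6, 198.9]
ee_rot: [-179.9, 0.1, 89.6]
force: [1.4, -4.2, -2.4]
gripper_width: 23.7
```

```bash
python3 - <<'E'
from h import *
pose()
E
```

```text
[ 526.9 -126.6  198.9] yaw 89.6 F [ 1.38 -4.2  -2.37] t 19.3 w 23.7 r 150.3 th 7.1 Ftan(+resist) 1.89 Frad 4.0
```

Moving readings of 5.5, 6.8 and 7.1 N suggest about 55–60 N, but the standstill reading of about 2.2 N is lower than that. I'll go two more degrees for confirmation, since there's ample margin below 100 N.

>>> {"op": "jog_arm", "data": {
  "steps": [1, 0.03, -0.26, 0, 0]
}}

```text
time_s: 19.4
ee_pos: [525.0, -126.4, 199.0]
ee_rot: [180.0, 0.1, 89.6]
force: [3.9, -4.4, -2.3]
gripper_width: 24.1
```

>>> {"op": "jog_arm", "data": {
  "steps": [1, 0.03, -0.2, 0, 0]
}}

```text
time_s: 19.5
ee_pos: [523.1, -126.1, 199.0]
ee_rot: [179.9, 0.1, 89.6]
force: [5.3, -4.6, -3.4]
gripper_width: 23.4
```

>>> {"op": "jog_arm", "data": {
  "steps": [1, 0, 0, 0, 0, 1, 0, 0, 0, 0, 1, 0, 0, 0, 0]
}}

```text
time_s: 19.8
ee_pos: [522.5, -126.0, 198.9]
ee_rot: [-180.0, 0.1, 89.6]
force: [1.5, -4.9, -2.6]
gripper_width: 23.4
```

>>> {"op": "jog_arm", "data": {
  "steps": [1, 0, 0, 0, 0]
}}

```text
time_s: 19.9
ee_pos: [522.4, -126.0, 199.0]
ee_rot: [-180.0, 0.1, 89.6]
force: [1.2, -4.1, -1.8]
gripper_width: 23.5
```

>>> {"op": "jog_arm", "data": {
  "steps": [1, 0, 0, 0, 0]
}}

```text
time_s: 20.0
ee_pos: [522.4, -125.9, 198.9]
ee_rot: [-179.9, 0.1, 89.6]
force: [1.9, -5.6, -2.3]
gripper_width: 23.3
```

The moving trend is consistent: about 3.8 N average while free, rising about 0.12 N/deg from near -14° to about 6.4 N (expected slope 0.105 N/deg). That puts the plate at about 55–65 N, inside the band. I stop here, release, and rise.

>>> {"op": "jog_arm", "data": {
  "steps": [0.6, 0, 0, 0, 0, 0.6, 0, 0, 0, 0, 0.6, 0, 0, 0, 0, 0.6, 0, 0, 0, 0, 0.6, 0, 0, 0, 0, 0.6, 0, 0, -4, 0, 0.6, 0, 0, -8, 0, 0.6, 0, 0, -12, 0, 0.6, -8, -6, -14, 0, 0.6, -8, -6, -14, 0, 0.6, -8, -6, -14, 0, 0.6, -8, -6, -14, 0]
}}

```text
time_s: 21.2
ee_pos: [461.8, -205.5, 339.3]
ee_rot: [179.9, -0.0, 89.4]
force: [-0.6, 1.0, 0.1]
gripper_width: 36.5
```

```bash
python3 - <<'E'
from h import *
import cv2
pose();snap("pics/w6.png")
w=cv2.imread("pics/w6.png");a=env.grab_frame("scene")[:,:,::-1];t=env.grab_frame("top")[:,:,::-1]
A=cv2.resize(a[185:285,280:400],(400,333),interpolation=cv2.INTER_CUBIC)
cv2.imwrite("pics/c6.png",np.hstack([cv2.resize(w,(400,250)),cv2.resize(A,(400,333))[:250]]) if 0 else np.hstack([cv2.copyMakeBorder(cv2.resize(w,(400,250)),0,83,0,0,cv2.BORDER_CONSTANT),A]))
E
```

```text
[ 461.8 -205.5  339.3] yaw 89.4 F [-0.55  1.    0.12] t 21.2 w 36.5 r 242.9 th 20.2 Ftan(+resist) -0.86 Frad -0.75
```

View pics/c6.png

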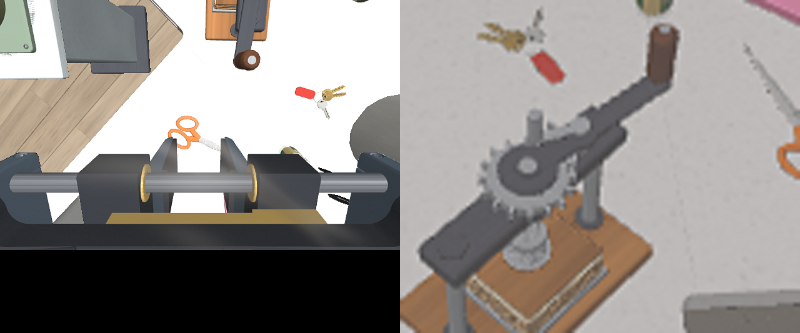

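The picture shows the knob free and upright at right-crop (662,55). The lever tab at (535,120) is on the tightening side, the plate is down on the coasters, and nothing touches the robot. Handing in.

```bash
python3 -c "
from workcell import env
print(env.job_done())"
```

```text
the job is handed in; nothing more can be done
None
```

I flipped the direction lever to the tightening side, tightened the press with one full driving stroke and part of a second, then let go of the knob. The job was handed in at about 21 s; no verdict was reported.

- **Clamping force:** The driving force at the knob averaged about 3.8 N while the screw ran free. It rose by about 0.12 N per degree from first contact, to roughly 6.4 N over the last readings. From that I estimate 55–65 N on the coasters, against the 50 N target and the 20–100 N allowed.
- **Check that disagreed:** The readings at a standstill were noisy, 1.8–2.7 N where about 3 N was expected. Taken alone they would suggest only about 20 N, the bottom of the range. I trusted the readings in motion because their rise matched the expected one (about 0.105 N per degree).
- **Final pictures:** They show the lever still on the tightening side, the plate down on the coasters and the gripper clear of the press. The keys and scissors show no sign of having moved. I did not check the mug, spice jar and tape roll in the last pictures, but the arm never came near them.

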